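# Centre the pan and tare the scale

### The arm

A 6-joint arm with a two-finger parallel gripper is mounted at the origin on the work surface. World frame = base frame: x ahead of the robot, y to its left, z up, the work surface at z = 0. Lengths are in mm, angles in rad, forces in N, time in s.
With the tool pointing down it reaches from about 300 to 775 mm from the base axis. Payload 14.6 kg.
Tool frame: the origin (TCP) lies at the very end of the fingers, on their centre line; the grasp point (between the pads) lies 19 mm behind it; z points along the fingers, y is the line along which they close (so a half turn about z gives the same grasp; the last joint's range is limited). The gripper opens to 94 mm and grips with 3 to 60 N. Pads are 16 mm wide; open, the fingers measure 119 mm over their backs; the gripper's body (75 mm by 177 mm) begins 78 mm behind the grasp point.
Start: joints at [-1.199, 0.3, 1.521, -0, 1.321, -0.067], TCP at [233.661, -497.887, 205.446] pointing down, gripper open.
Joint ranges: [-3.03, 3.03], [-0.79, 2.21], [0.23, 2.52], [-1.04, 4.18], [0, 3.07], [-2.55, 2.55]. Speed limits (rad/s): [2.22, 2.22, 2.57, 3.14, 3.14, 3.14].

### API

Orientations are given as [roll, pitch, yaw] about the fixed x, y, z axes, in that order (R = Rz(yaw) Ry(pitch) Rx(roll)).
In Python, from cell import manip, optics gives the robot as it stands.
- The arm moves only by the shell command python3 -m crank 'ROWS' [FORCE]. ROWS is JSON, a list of rows, each a list of 7 numbers: the opening in per cent of the stroke, from 0 (shut) to 100 (fully open), then the shift along the tool's x, y, z in mm, then the turn, a rotation vector about the tool's x, y, z in rad. A call has 1 to 10 rows; each row is the pose to reach, as a shift and turn from the pose commanded when the call began, along the tool's axes at that moment; what a row does not reach only later rows make up. A row lasts 1/10 s, in which the tool goes at most 50 mm and 8.59 degrees, less where a joint would pass 70% of its speed; a pose out of reach is approached as far as the arm can. A call with a gripper value outside its range is refused whole. The fingers move at their own pace and stop on an object; FORCE is the grip in N (left out, the last holds). Time passes only in rows, so rows that repeat a pose let the fingers close. It gives the time, the measured TCP pose, the force, the opening and the grip force at its end, in the units of the state.
- manip.read_state(): the state, without advancing time (a new reading comes with each control period).
- optics.camera(name): name is "side" or "top"; returns (picture, depth): 480x640x3 uint8, red, green, blue; 480x640 float32, mm along the optical axis (not along the pixel's ray), 0 where there is no reading.
- optics.calibration(name): a dict with "camera_matrix" (3x3 intrinsics, pixels), "R" (3x3) and "t" (3): a world point X has camera coordinates R X + t. Camera axes: x right, y down, z forward; pixel columns grow to the right and rows downward; lengths in mm; the calibration is good to about 2 mm. A picture is of the moment at which its call begins. calibration takes no time and is no camera call.
- manip.sign_off(): hands the job in; it is judged then, once.
The state is a dict: "clock": time; "joints": joint angles; "qd": joint speeds; "effort": joint torques, N m; "eef_pos": TCP position; "eef_rot": TCP orientation; "wrist_force": force on the tool from outside, world axes, zero at the start; "moment": the same for the moment, N m; "finger_gap": finger opening in mm; "finger_force": force on a finger pad.
Only numpy, scipy, OpenCV 4.12 (cv2) and the standard library are available. Lean on these libraries where they do the work, as an engineer would, in place of code of your own. Each camera call takes 0.05 s, during which the arm holds its last target. There are 200 camera calls.

### The job

The steel pan was set down carelessly on the kitchen scale and hangs over its key panel: gently push it back with the fingertips until it stands in the middle of the weighing plate, square to it. Then, without touching the pan or the plate, reach a fingertip down into the well of the tare key (the wide, bar-shaped one), press it fully down for about a second and let it come up again. Do not grip, lift or tip the pan, do not lean on the weighing plate, never press the small round power key in the other well, and leave everything else on the table where it is.

Things in the scene. Friction and masses are not known exactly. Their poses are not given: they have to be found in the camera images.
- plate: Steel weighing plate of the bench scale, fixed, level, 220 mm (its x) by 240 mm (its y). Origin: centre of its top face, 78 mm above the table. Its x axis points from the key panel to the back of the scale, y to the scale's left, z up.
- scale: The scale's grey housing, fixed; origin on the table under the plate's centre, axes as the plate's (turned up to 0.35 rad from the world's). 250 mm wide (y), x from -215 to 115 mm. Its front part (x -215 to -112 mm) is the level key panel, 62 mm above the table, 16 mm below the plate's top: a flat display at y above 10 mm, two key wells at y below 6 mm.
- pan_center (a point): Centre of the empty open steel pan, half-way up (32.5 mm above its underside). The pan is 65 mm high; its outward flange at the top measures 162 mm (its x) by 176 mm (its y), the walls below 148 by 162 mm. A finger pushing at its key-panel side meets the flange edge 81 mm from the centre.
- pan: The same pan, loose, 0.3 to 0.7 kg; origin at the centre of its underside, z up. It stands on the weighing plate, at the start shifted 50 to 75 mm from the plate's centre towards the key panel, its axes within about 0.12 rad of the plate's. It slides with a few newtons.
- tare_unit: Tare key's well: square, open to the top, 48 by 48 mm inside, walls along the plate's x and y. Origin on its axis, 30 mm above the table; rim 32 mm above the origin, floor 4 mm above it. The two wells lie 170 mm in front of the plate's centre, 62 mm apart side by side; tare may be in either.
- tare_top (a point): Centre of the top face of the tare key: a level white bar, 18 mm (plate x) by 30 mm (plate y), in the middle of its well, its top 20 mm below the key panel's surface and 8 mm above the well's floor when up. Moves down with the key.
- tare (a joint): Travel of the tare key, straight down: 0 m up, 0.004 m fully pressed against its stop; about 2 N to start, 5 N at full travel; it springs back up.
- power_top (a point): Centre of the top face of the power key: white, round, 16 mm dia, in the other well (same size and depth). Not to be pressed.
- power (a joint): Travel of the power key: 0 m up, 0.004 m fully pressed; same spring.
- sauce: yellow squeeze bottle, 56 mm dia, 170 mm tall, upright; to be left alone; origin at the centre of its underside
- shaker: glass shaker jar with steel cap, 48 mm dia, 85 mm tall, upright; to be left alone; origin at the centre of its underside
- cup: small open steel cup, 70 mm dia at the rim, 45 mm tall; to be left alone; origin at the centre of its underside
- scraper: bench scraper lying flat: steel blade 150 x 75 mm with a black grip bar, 20 mm high; to be left alone; origin at the centre of its underside
- bagel_a: bagel, 100 mm dia, 34 mm high, on the bread board; to be left alone; origin at the centre of its underside
- sandwich: sandwich 110 x 110 x 31 mm on the bread board; to be left alone; origin at the centre of its underside
- spatula: spatula lying flat on the right of the table; to be left alone; origin at the centre of its underside

How it is judged:
By the outcome, as a careful person would: the job done as asked, in the order asked, and still so for the second after the job is handed in, with the robot touching nothing.
It also fails if it takes over 42 s, if anything falls off the work surface, if the arm or the gripper's body presses on something with over 40 N, if the wrist force passes 120 N, or if a joint passes its speed limit or range.

## Working session

There is one attempt and no reset: what is moved stays moved. The work goes in short steps, Python scripts to look and compute and a shell command to move; the robot and the scene stay as the last step left them, time stands still between calls to the robot, and variables do not carry over. Pictures are saved under pics/ and viewed, at most 10 in all, crops included, and the job is handed in when it is done.

```bash
ls; mkdir -p pics; python3 - <<'E'
from cell import manip, optics
import cv2,numpy as np
for n in("top","side"):
    p,d=optics.camera(n); cv2.imwrite(f"pics/{n}0.png",p[:,:,::-1]); np.save(f"pics/{n}0.npy",d)
    c=optics.calibration(n); print(n,c)
print(manip.read_state())
E
```

```text
pics
top {'camera_matrix': array([[465.71512758,   0.        , 318.76188158],
       [  0.        , 465.71512758, 238.45247317],
       [  0.        ,   0.        ,   1.        ]]), 'R': array([[ 0.00785483, -0.99994538,  0.00689422],
       [-0.99811687, -0.00825954, -0.06078241],
       [ 0.06083603, -0.0064038 , -0.99812723]]), 't': array([  15.23035907,  494.14572136, 1318.23689186])}
side {'camera_matrix': array([[595.32247643,   0.        , 318.37235462],
       [  0.        , 595.32247643, 238.31440126],
       [  0.        ,   0.        ,   1.        ]]), 'R': array([[-0.85679592, -0.51555258,  0.01030964],
       [-0.33269082,  0.5374018 , -0.77492975],
       [ 0.39397661, -0.66738657, -0.63196328]]), 't': array([ 456.30275572,  218.73914819, 1425.8628617 ])}
{'clock': 0.1, 'joints': array([-1.19861539e+00,  3.00421118e-01,  1.52150923e+00,  4.30068921e-06,
        1.32069056e+00, -6.66030309e-02]), 'qd': array([-1.42415691e-03, -3.33832357e-03, -1.24363959e-03,  3.08230394e-05,
       -1.42302722e-03, -8.35529567e-04]), 'effort': array([ 3.42035564e-03, -5.32637286e+01, -3.53281832e+01,  7.10439566e-02,
        2.34763155e-02, -3.85277815e-05]), 'eef_pos': array([ 233.57462654, -497.68511391,  204.94413694]), 'eef_rot': array([-3.14056695e+00, -7.25912332e-05,  4.38782864e-01]), 'wrist_force': array([ 0.35002585, -0.73112012, -0.53302128]), 'moment': array([-0.01388856,  0.00272095,  0.04097744]), 'finger_force': 0.0, 'finger_gap': 93.9349082302023}
```

View pics/top0.png

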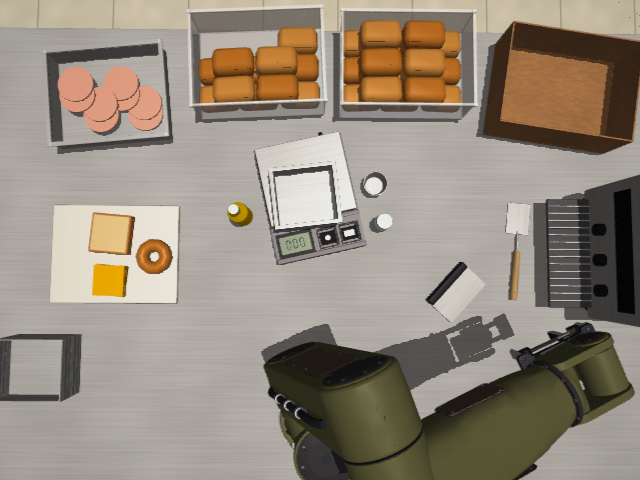

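View pics/side0.png

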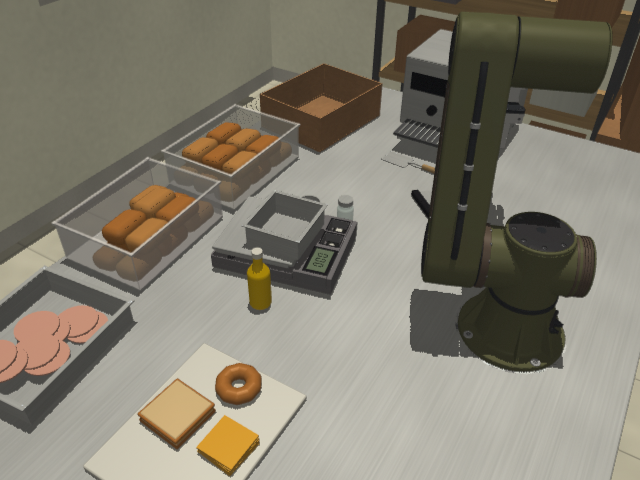

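The top view shows the scale at about (310,200), with the pan inside the plate's lower part. The bar-shaped key is at about (349,232) and the round key at (327,237). The sauce bottle is at (239,213), the shaker at (384,222) and the cup at (374,185). Next I'll enlarge the scale area.

```bash
python3 - <<'E'
import cv2,numpy as np
a=cv2.imread("pics/top0.png")[125:275,240:400]; b=cv2.imread("pics/side0.png")[185:300,205:365]
cv2.imwrite("pics/ctop.png",cv2.resize(a,None,fx=4,fy=4,interpolation=cv2.INTER_CUBIC))
cv2.imwrite("pics/cside.png",cv2.resize(b,None,fx=5,fy=5,interpolation=cv2.INTER_CUBIC))
E
```

```text
(no output)
```

View pics/ctop.png

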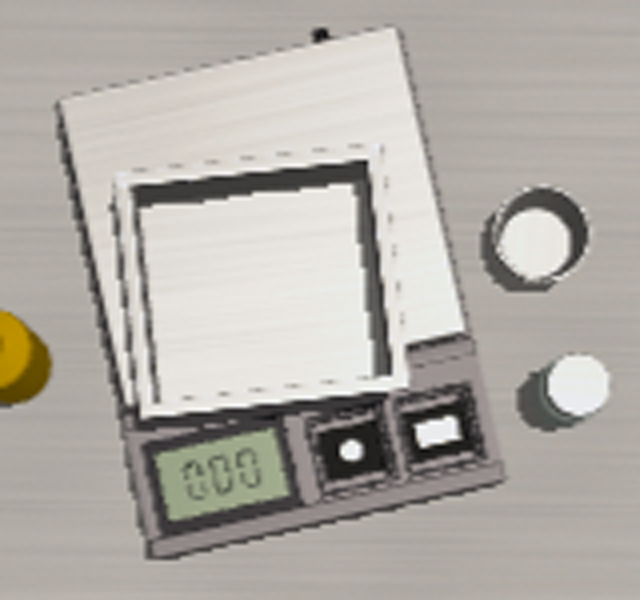

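View pics/cside.png

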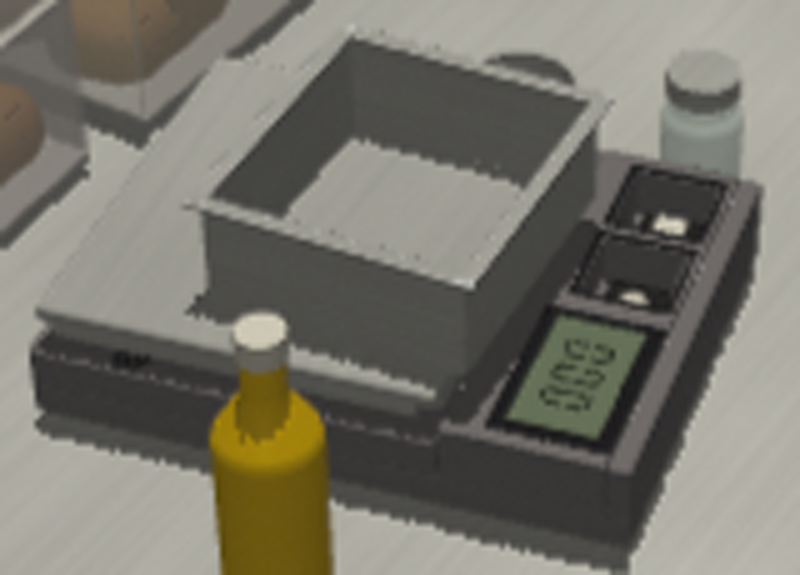

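The crops show the pan flange corners, three plate corners and both keys. In the top crop the tare bar is at (437,432) and the power key at (351,451). In the side crop they are at (670,222) and (635,297). I'll triangulate these and check against depth.

```bash
cat > h.py <<'E'
import numpy as np, cv2
from cell import optics, manip
C={n:optics.calibration(n) for n in("top","side")}
def ray(n,p):
    c=C[n]; d=c["R"].T@np.linalg.solve(c["camera_matrix"],[p[0],p[1],1]); return -c["R"].T@c["t"],d
def plane(n,p,z):
    o,d=ray(n,p); return o+d*(z-o[2])/d[2]
def tri(pt,ps):
    P=[C[n]["camera_matrix"]@np.c_[C[n]["R"],C[n]["t"]] for n in("top","side")]
    X=cv2.triangulatePoints(P[0],P[1],np.float64(pt).reshape(2,1),np.float64(ps).reshape(2,1)); return (X[:3]/X[3]).ravel()
def cloud(n,D):
    c=C[n]; v,u=np.mgrid[:480,:640]; q=np.stack([u,v,np.ones_like(u)],-1).reshape(-1,3)@np.linalg.inv(c["camera_matrix"]).T
    X=(q*D.reshape(-1,1)-c["t"])@c["R"]; return X.reshape(480,640,3)
E
cat > m0.py <<'E'
from h import *
np.set_printoptions(precision=1,suppress=True)
T=lambda p:((p[0]+.5)/4-.5+240,(p[1]+.5)/4-.5+125); S=lambda p:((p[0]+.5)/5-.5+205,(p[1]+.5)/5-.5+185)
for k,a,b,z in [("plBL",(58,103),(38,315),78),("plBR",(398,28),(222,58),78),("panBL",(118,175),(188,205),143),("panBR",(382,147),(352,32),143),("panFR",(408,383),(612,105),143),("panFL",(140,415),(475,285),143),("tare",(437,432),(670,222),42),("power",(351,451),(635,297),42),("panelFR",(505,480),(762,185),62),("panelFL",(148,558),(625,470),62)]:
    print(k,tri(T(a),S(b)),"top",plane("top",T(a),z)[:2],"side",plane("side",S(b),z)[:2])
print("plFR",plane("top",T((467,335)),78))
W=cloud("top",np.load("pics/top0.npy")); box=np.zeros((480,640),bool); box[125:275,250:362]=1
for k,lo,hi in(("plate",72,86),("panel",56,68),("rim",134,152)):
    m=box&(W[...,2]>lo)&(W[...,2]<hi); P=W[m]; r=cv2.minAreaRect(np.float32(P[:,:2])); print(k,m.sum(),np.median(P[:,2]),r)
E
python3 m0.py
```

```text
plBL [732.4 199.9  75.7] top [731.9 199.7] side [730.3 202. ]
plBR [787.  -34.5  76.6] top [786.7 -34.4] side [785.7 -33. ]
panBL [668.  150.8 141.5] top [668.3 151. ] side [666.2 152.1]
panBR [687.4 -22.4 138.5] top [688.4 -21.2] side [682.2 -17.5]
panFR [532.8 -39.9 137.7] top [533.7 -38.9] side [528.2 -34. ]
panFL [509.1 133.2 146. ] top [511.4 134.5] side [509.7 129.6]
tare [507.9 -64.7  52.5] top [509.5 -65. ] side [513.6 -76.6]
power [494.9  -4.8  46.8] top [495.6  -4.8] side [497.5 -10. ]
panelFR [ 475.2 -110.8   61.2] top [ 475.1 -110.7] side [ 474.7 -109.8]
panelFL [419.9 134.6  68. ] top [419.4 134.9] side [423.3 129.2]
plFR [573.6 -82.8  78. ]
plate 5921 79.31843542362513 ((637.2027587890625, 54.9854736328125), (259.9117736816406, 239.95994567871094), 13.149282455444336)
panel 2223 62.84136478653995 ((598.3704223632812, 45.200355529785156), (313.0151062011719, 249.88082885742188), 12.680360794067383)
rim 994 142.86283742922728 ((600.1529541015625, 57.702449798583984), (162.58636474609375, 176.09754943847656), 6.91247034072876)
```

```bash
python3 -m crank '[[100,36,-29,0,0,0,0.03],[100,74,-60,0,0,0,0.06],[100,112,-91,0,0,0,0.09],[100,150,-121,0,0,0,0.12],[100,189,-152,0,0,0,0.15],[100,227,-183,0,0,0,0.18],[100,265,-213,0,0,0,0.21],[100,300,-242,0,0,0,0.24],[100,330,-266,0,0,0,0.27],[100,350,-282,0,0,0,0.319]]'
cat > rel.py <<'E'
# usage: rel.py x y z yaw -> shift in present tool axes to reach a world pose (tool down)
import sys; from h import *
from scipy.spatial.transform import Rotation as Ro
s=manip.read_state(); g=np.array(sys.argv[1:5],float); R=Ro.from_euler('xyz',s["eef_rot"])
np.set_printoptions(precision=3,suppress=True)
print("pos",s["eef_pos"],"rot",s["eef_rot"],"t",s["clock"],"F",s["wrist_force"],"q",s["joints"])
print("shift",R.inv().apply(g[:3]-s["eef_pos"]),"turn",(R.inv()*Ro.from_euler('xyz',[np.pi,0,g[3]])).as_rotvec())
E
python3 rel.py 497 46 215 0.12
```

```text
clock: 1.1
eef_pos: [431.2, -91.6, 205.3]
eef_rot: [-3.141, 0.0, 0.12]
wrist_force: [-1.1, -0.1, -0.2]
finger_gap: 94.0
finger_force: 0.0
pos [431.224 -91.618 205.338] rot [-3.141  0.     0.12 ] t 1.1 F [-1.07  -0.08  -0.192] q [-0.293  0.054  1.811  0.     1.277  1.158]
shift [  81.791 -128.747   -9.642] turn [-0.  0.  0.]
```

```bash
python3 -m crank '[[100,22,-36,0,0,0,0],[100,48,-76,0,0,0,0],[100,70,-110,0,0,0,0],[100,82,-129,0,0,0,0],[100,82,-129,20,0,0,0],[100,82,-129,50,0,0,0],[100,82,-129,80,0,0,0],[100,82,-129,98,0,0,0],[100,82,-129,100,0,0,0],[100,82,-129,100,0,0,0]]'
python3 rel.py 507 46 105 0.12
python3 - <<'E'
from h import *
p,d=optics.camera("side"); cv2.imwrite("pics/s1.png",cv2.resize(p[150:310,190:400,::-1],None,fx=3.5,fy=3.5))
E
```

```text
clock: 2.1
eef_pos: [496.7, 43.9, 105.6]
eef_rot: [-3.142, 0.0, 0.12]
wrist_force: [0.3, 0.3, 0.1]
finger_gap: 94.0
finger_force: 0.0
pos [496.713  43.941 105.623] rot [-3.142  0.     0.12 ] t 2.1 F [0.289 0.317 0.052] q [ 0.015  0.298  1.773 -0.     1.071  1.466]
shift [10.46  -0.815  0.618] turn [-0.  0. -0.]
```

View pics/s1.png

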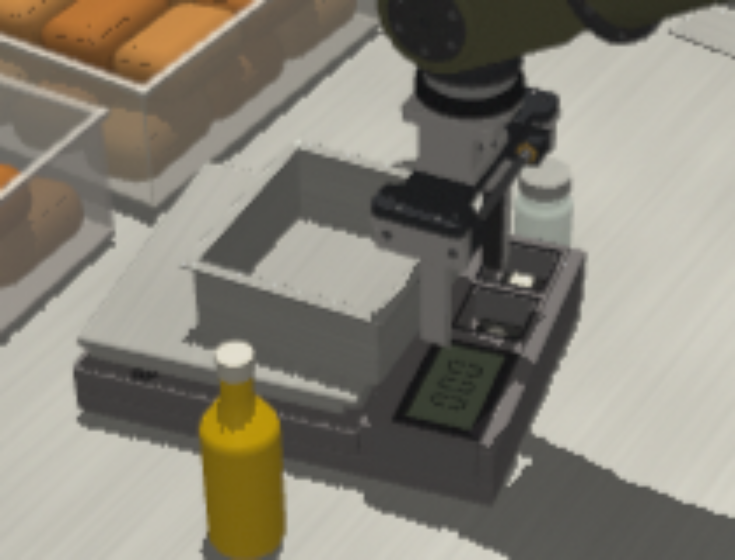

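The fingers straddle the front of the pan, in front of the flange and clear of the panel. Now a slow approach to contact.

```bash
python3 -m crank '[[100,4,0,0,0,0,0],[100,8,0,0,0,0,0],[100,11,0,0,0,0,0],[100,12,0,0,0,0,0],[100,13,0,0,0,0,0],[100,14,0,0,0,0,0]]'
python3 rel.py 569 37.6 105 0.2295
```

```text
clock: 2.75
eef_pos: [510.6, 45.7, 105.5]
eef_rot: [-3.142, 0.0, 0.12]
wrist_force: [-0.5, 0.2, -0.6]
finger_gap: 94.4
finger_force: 0.0
pos [510.613  45.654 105.453] rot [-3.142  0.     0.12 ] t 2.75 F [-0.535  0.243 -0.554] q [0.018 0.326 1.735 0.    1.08  1.469]
shift [57.006 14.974  0.447] turn [-0.    0.   -0.11]
```

```bash
python3 -m crank '[[100,1,0,0,0,0,0],[100,3,0,0,0,0,0],[100,6,1,0,0,0,-0.008],[100,9,2,0,0,0,-0.015],[100,12,3,0,0,0,-0.021],[100,15,4,0,0,0,-0.027],[100,18,5,0,0,0,-0.033],[100,21,5.5,0,0,0,-0.039],[100,24,6,0,0,0,-0.045],[100,26,6.5,0,0,0,-0.05]]'
cat > look.py <<'E'
from h import *; import sys
p,d=optics.camera("top"); np.save("pics/d.npy",d); cv2.imwrite("pics/t_last.png",p[:,:,::-1]); W=cloud("top",d)
m=np.zeros((480,640),bool); m[125:275,250:362]=1; m&=(W[...,2]>139)&(W[...,2]<147)
lab=cv2.connectedComponentsWithStats(m.astype(np.uint8),connectivity=8); k=1+np.argmax(lab[2][1:,4])
r=cv2.minAreaRect(np.float32(W[lab[1]==k][:,:2])); print("rim",r, lab[2][k])
c,s=np.cos(.2295),np.sin(.2295); e=np.array(r[0])-[655.5,59]
print("pan in plate frame x,y",c*e[0]+s*e[1],-s*e[0]+c*e[1],"yaw err",np.deg2rad(r[2])-.2295)
E
python3 look.py; python3 rel.py 569 37.6 105 0.2295
```

```text
clock: 3.75
eef_pos: [537.4, 42.3, 105.4]
eef_rot: [3.142, 0.0, 0.17]
wrist_force: [-4.2, 0.1, 2.7]
finger_gap: 94.0
finger_force: 2.1
rim ((643.7302856445312, 61.65470504760742), (123.06352233886719, 175.91087341308594), 9.8407621383667) [267 151  74  56 551]
pan in plate frame x,y -10.857194921044849 5.2625994855734035 yaw err -0.05774629977990331
pos [537.654  42.239 105.448] rot [ 3.142 -0.     0.17 ] t 3.8 F [-0.521 -0.181  1.038] q [ 0.01   0.38   1.66  -0.     1.101  1.411]
shift [30.104  9.889  0.456] turn [ 0.    -0.    -0.059]
```

```bash
python3 -m crank '[[100,3,1,0,0,0,-0.006],[100,6,2,0,0,0,-0.012],[100,9,3,0,0,0,-0.018],[100,12,4,0,0,0,-0.024],[100,15,5,0,0,0,-0.03],[100,18,6,0,0,0,-0.036],[100,21,7,0,0,0,-0.042],[100,24,8,0,0,0,-0.048],[100,26,9,0,0,0,-0.054],[100,28,9.7,0,0,0,-0.059]]'
python3 look.py; python3 rel.py 569 37.6 105 0.2295
```

```text
clock: 4.8
eef_pos: [566.6, 37.4, 105.4]
eef_rot: [-3.142, 0.0, 0.229]
wrist_force: [-3.1, -0.1, 1.2]
finger_gap: 94.2
finger_force: 1.8
rim ((672.50537109375, 63.51555252075195), (120.66449737548828, 176.0132293701172), 13.150059700012207) [266 138  75  59 533]
pan in plate frame x,y 17.586740751612005 0.528592791671497 yaw err 1.1838599030811192e-05
pos [566.837  37.37  105.433] rot [ 3.142 -0.     0.23 ] t 4.85 F [-1.538 -0.918  0.023] q [ 0.001  0.439  1.576 -0.     1.127  1.343]
shift [2.158 0.268 0.434] turn [ 0. -0.  0.]
```

```bash
cat > mg.py <<'E'
from h import *
W=cloud("top",np.load("pics/d.npy")); c,s=np.cos(.2295),np.sin(.2295)
X=(W[...,0]-655.5)*c+(W[...,1]-59)*s; Y=-(W[...,0]-655.5)*s+(W[...,1]-59)*c; Z=W[...,2]
b=(abs(X)<130)&(abs(Y)<140); pl=b&(Z>76)&(Z<83); rim=b&(Z>139)&(Z<147)
col=abs(Y)<60; row=(X>20)&(X<70)
q=lambda v:np.percentile(v,[1,50,99]).round(1)
print("plate back X max per pixel-col", np.median([X[:,u][(pl&col)[:,u]].max() for u in range(640) if (pl&col)[:,u].any()]))
print("rim back", np.median([X[:,u][(rim&col)[:,u]].max() for u in range(640) if (rim&col)[:,u].any()]))
for n,m in(("plate",pl&row),("rim",rim&row)):
    v=[v for v in range(480) if m[v].any()]; print(n,"left",np.median([Y[i][m[i]].max() for i in v]),"right",np.median([Y[i][m[i]].min() for i in v]), Z[m].mean())
E
python3 mg.py
```

```text
plate back X max per pixel-col 106.90885889394991
rim back 75.87569206680593
plate left 108.30846462880552 right -108.04600867476314 79.94247386768455
rim left 86.37762785612304 right -85.04669060346839 142.8339892951679
```

```bash
python3 -m crank '[[100,0.8,0,0,0,0,0],[100,1.6,0,0,0,0,0],[100,2.3,0,0,0,0,0],[100,2.3,0,0,0,0,0],[100,-3,0,0,0,0,0],[100,-10,0,0,0,0,0],[100,-25,0,0,0,0,0],[100,-45,0,0,0,0,0],[100,-60,0,-20,0,0,0],[100,-65,0,-60,0,0,0]]'
python3 -m crank '[[100,0,0,-40,0,0,0],[100,-30,0,-60,0,0,0],[100,-70,0,-60,0,0,0],[100,-70,0,-60,0,0,0]]'
python3 look.py; python3 mg.py; python3 rel.py 509.9 -64 205 0.2295
```

```text
clock: 5.85
eef_pos: [500.4, 22.5, 164.0]
eef_rot: [-3.14, 0.005, 0.229]
wrist_force: [0.9, 0.3, 0.2]
finger_gap: 94.1
finger_force: 0.0
clock: 6.25
eef_pos: [432.0, 6.4, 226.1]
eef_rot: [3.141, -0.001, 0.228]
wrist_force: [-0.8, 0.0, -0.1]
finger_gap: 93.9
finger_force: 0.0
rim ((654.3236083984375, 59.24433517456055), (162.83648681640625, 176.10409545898438), 13.12050724029541) [265 138  79  74 873]
pan in plate frame x,y -1.0899629514711209 0.5055468743595195 yaw err -0.000503949125090275
plate back X max per pixel-col 106.13549019825417
rim back 77.92477450198794
plate left 108.17411972869994 right -108.31849737364247 79.77155946592303
rim left 85.918321597367 right -84.02130889474319 142.6504797055363
pos [433.749   6.598 226.098] rot [ 3.141 -0.002  0.228] t 6.3 F [0.535 0.169 0.253] q [-0.069  0.018  1.799  0.     1.323  1.273]
shift [58.17  85.98  21.257] turn [ 0.001 -0.002 -0.001]
```

```bash
python3 -c "
import cv2
a=cv2.imread('pics/t_last.png')[125:275,240:400]; cv2.imwrite('pics/c2.png',cv2.resize(a,None,fx=4,fy=4,interpolation=cv2.INTER_CUBIC))"
```

```text
(no output)
```

View pics/c2.png

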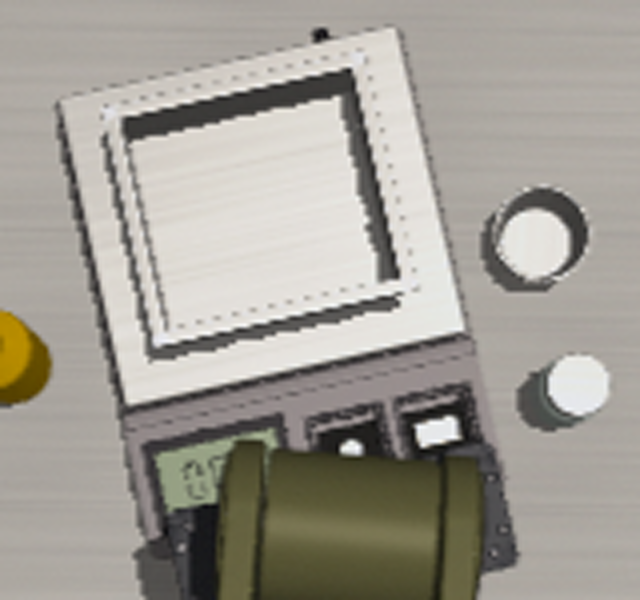

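The pan now sits square in the middle of the plate, with plate corners at crop (58,103), (398,28), (467,335) and (125,405). The tare bar is unobstructed at (437,432). I'll refine the plate centre and key position.

```bash
python3 - <<'E'
from h import *
T=lambda p:((p[0]+.5)/4-.5+240,(p[1]+.5)/4-.5+125)
P=np.array([plane("top",T(p),78)[:2] for p in((58,103),(398,28),(467,335),(125,405))]); print("plate c",P.mean(0))
im=cv2.imread("pics/top0.png"); g=im.min(2)
for k,(x,y) in(("tare",(349,233)),("power",(327,237))):
    w=g[y-6:y+7,x-8:x+9]; _,m=cv2.threshold(w,150,255,0); n,l,st,ce=cv2.connectedComponentsWithStats(m)
    i=l[6,8]; u=ce[i]+[x-8,y-6]; print(k,st[i],u,plane("top",u,42))
W=cloud("top",np.load("pics/top0.npy"));print("tare z",W[231:235,347:352,2].round(0))
E
python3 -m crank '[[50,15,22,0,0,0,0],[0,35,50,0,0,0,0],[0,50,75,0,0,0,0],[0,58,86,0,0,0,0],[0,58,86,10,0,0,0],[0,58,86,30,0,0,0],[0,58,86,60,0,0,0],[0,58,86,90,0,0,0],[0,58,86,120,0,0,0],[0,58,86,130,0,0,0]]'
python3 rel.py 509.9 -64 72 0.2295
```

```text
plate c [653.91610363  58.28169078]
tare [ 3  2 11  8 61] [348.91803279 232.42622951] [510.01356531 -65.15811114  42.        ]
power [ 6  4  5  5 21] [327.14285714 237.19047619] [496.10133402  -4.09560006  42.        ]
tare z [[43. 42. 42. 39. 41.]
 [43. 41. 41. 38. 40.]
 [42. 43. 44. 41. 44.]
 [43. 46. 45. 45. 42.]]
clock: 7.3
eef_pos: [509.1, -62.8, 92.2]
eef_rot: [-3.14, 0.004, 0.229]
wrist_force: [0.1, 0.0, 1.3]
finger_gap: 17.0
finger_force: 0.0
pos [509.142 -62.803  92.237] rot [-3.14   0.004  0.229] t 7.3 F [0.082 0.001 1.277] q [-0.194  0.347  1.742  0.     1.057  1.147]
shift [ 0.548  1.377 20.233] turn [-0.002  0.004 -0.   ]
```

```bash
python3 -m crank '[[0,0.8,2.2,0,0,0,0],[0,0.8,2.2,0,0,0,0],[0,0.8,2.2,6,0,0,0],[0,0.8,2.2,12,0,0,0],[0,0.8,2.2,18,0,0,0],[0,0.8,2.2,20,0,0,0],[0,0.8,2.2,20,0,0,0]]'
python3 rel.py 510 -65 42 0.2295
python3 - <<'E'
from h import *
p,d=optics.camera("side"); cv2.imwrite("pics/s2.png",cv2.resize(p[150:310,230:400,::-1],None,fx=3.5,fy=3.5))
E
```

```text
clock: 8.0
eef_pos: [512.0, -65.7, 75.1]
eef_rot: [-3.141, 0.001, 0.229]
wrist_force: [0.3, -0.4, -0.0]
finger_gap: 0.6
finger_force: 0.0
pos [512.044 -65.684  75.099] rot [-3.141  0.001  0.229] t 8.0 F [ 0.269 -0.44  -0.039] q [-0.199  0.376  1.748  0.     1.018  1.143]
shift [-1.817 -1.12  33.101] turn [-0.     0.001 -0.001]
```

View pics/s2.png

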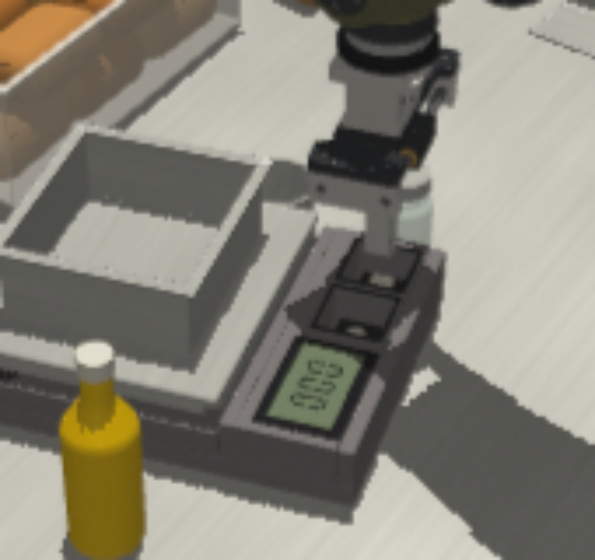

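The closed fingertip is right over the tare well, clear of the walls, the power well, the pan and the shaker. Going down.

```bash
python3 -m crank '[[0,-1.5,-1,0,0,0,0],[0,-1.5,-1,5,0,0,0],[0,-1.5,-1,11,0,0,0],[0,-1.5,-1,17,0,0,0],[0,-1.5,-1,22,0,0,0],[0,-1.5,-1,26,0,0,0],[0,-1.5,-1,29,0,0,0],[0,-1.5,-1,30,0,0,0],[0,-1.5,-1,30,0,0,0]]'
python3 rel.py 510 -65 38 0.2295
```

```text
clock: 8.95
eef_pos: [510.5, -65.1, 45.4]
eef_rot: [-3.142, 0.0, 0.229]
wrist_force: [0.1, -0.3, 0.3]
finger_gap: 0.7
finger_force: 0.0
pos [510.517 -65.077  45.385] rot [-3.142  0.     0.229] t 8.95 F [ 0.15  -0.287  0.326] q [-0.198  0.419  1.771 -0.     0.953  1.144]
shift [-0.485 -0.192  7.385] turn [-0.     0.    -0.001]
```

```bash
python3 -m crank '[[0,0,0,1,0,0,0],[0,0,0,2,0,0,0],[0,0,0,3,0,0,0],[0,0,0,4,0,0,0],[0,0,0,5,0,0,0],[0,0,0,6,0,0,0],[0,0,0,6.5,0,0,0],[0,0,0,7,0,0,0],[0,0,0,7.4,0,0,0],[0,0,0,7.4,0,0,0]]'
```

```text
clock: 9.95
eef_pos: [510.6, -65.1, 38.2]
eef_rot: [3.142, -0.0, 0.229]
wrist_force: [-1.7, 0.1, 5.4]
finger_gap: 0.3
finger_force: 3.1
```

```bash
python3 -m crank '[[0,0,0,0.3,0,0,0],[0,0,0,0.6,0,0,0],[0,0,0,0.8,0,0,0],[0,0,0,0.8,0,0,0]]'
```

```text
clock: 10.35
eef_pos: [510.7, -65.1, 38.1]
eef_rot: [3.141, -0.0, 0.229]
wrist_force: [-6.3, 0.5, 15.0]
finger_gap: 0.4
finger_force: 7.6
```

Force rose to 15 N with no further travel, so the key is on its stop. I'll hold to complete about a second, then lift straight out and retreat.

```bash
python3 -m crank '[[0,0,0,0,0,0,0],[0,0,0,0,0,0,0],[0,0,0,0,0,0,0],[0,0,0,0,0,0,0],[0,0,0,0,0,0,0],[0,0,0,-3,0,0,0],[0,0,0,-8,0,0,0],[0,0,0,-16,0,0,0],[0,0,0,-30,0,0,0],[0,0,0,-50,0,0,0]]'
python3 -m crank '[[0,0,0,-40,0,0,0],[0,0,0,-80,0,0,0],[0,0,0,-110,0,0,0],[0,-30,0,-120,0,0,0],[0,-70,0,-120,0,0,0],[0,-100,0,-120,0,0,0],[0,-120,0,-120,0,0,0],[0,-120,0,-120,0,0,0],[0,-120,0,-120,0,0,0]]'
python3 look.py; python3 -c "
import cv2
a=cv2.imread('pics/t_last.png')[125:275,220:420]; cv2.imwrite('pics/c3.png',cv2.resize(a,None,fx=4,fy=4,interpolation=cv2.INTER_CUBIC))"
```

```text
clock: 11.35
eef_pos: [510.1, -65.0, 87.9]
eef_rot: [-3.141, 0.001, 0.229]
wrist_force: [1.0, 0.1, 0.5]
finger_gap: 0.5
finger_force: 0.0
clock: 12.25
eef_pos: [394.1, -92.4, 208.1]
eef_rot: [3.141, -0.001, 0.228]
wrist_force: [0.9, -0.5, 0.1]
finger_gap: 0.4
finger_force: 0.0
rim ((654.4634399414062, 59.319217681884766), (163.11094665527344, 176.17767333984375), 13.190741539001465) [265 138  79  74 854]
pan in plate frame x,y -0.9367626837626016 0.5466556117059899 yaw err 0.0007218706351595772
```

View pics/c3.png

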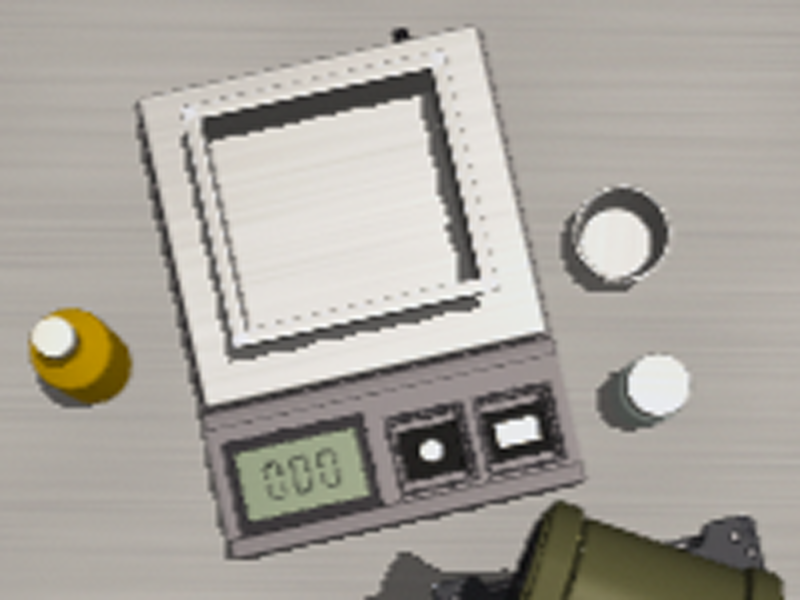

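The pan is centred and square, the tare bar at (517,432) is back up, and the neighbouring objects have not moved. Handing in.

```bash
python3 -c "
from cell import manip; print(manip.sign_off())"
```

```text
the job is handed in; nothing more can be done
None
```

I pushed the pan back to within about 1 mm of the plate's centre and square to it. I then pressed the tare key to its stop for about a second, let it come back up, and handed the job in at about 12 s.

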